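# Finger-check of the roller run

### The arm

A 6-joint arm with a two-finger parallel gripper is mounted at the origin on the work surface. World frame = base frame: x ahead of the robot, y to its left, z up, the work surface at z = 0. Lengths are in m, angles in rad, forces in N, time in s.
With the tool pointing down it reaches from about 0.35 to 0.775 m from the base axis. Payload 7.3 kg.
Tool frame: the origin (TCP) lies between the finger pads; the fingertips stand 14 mm ahead of it and the grasp point (between the pads) lies 5 mm behind it; z points along the fingers, y is the line along which they close (so a half turn about z gives the same grasp; the last joint's range is limited). The gripper opens to 92 mm and grips with 3 to 60 N. Pads are 19 mm wide; open, the fingers measure 130 mm over their backs; the gripper's body (75 mm by 190 mm) begins 47 mm behind the grasp point.
Start: joints at [1.166, 0.342, 1.524, -0, 1.275, -0.146], TCP at [0.134, 0.508, 0.241] pointing down, gripper open.
Joint ranges: [-2.53, 2.53], [-0.77, 2.02], [0.04, 2.7], [-1, 4.14], [0.28, 2.66], [-3.11, 3.11]. Speed limits (rad/s): [2.57, 2.57, 3.14, 3.14, 3.14, 3.14].

### API

Orientations are given as [roll, pitch, yaw] about the fixed x, y, z axes, in that order (R = Rz(yaw) Ry(pitch) Rx(roll)).
In Python, from cell import robot, eyes gives the robot as it stands. The module is installed in compiled form; this text tells all that it offers.
- The arm moves only by the shell command python3 -m handwheel 'ROWS' [FORCE]. ROWS is JSON, one flat list of numbers, 5 for each row, row after row: the shift along the world's x, y, z in mm, then the turn about the world's z in rad, then the opening, from 0 (shut) to 1 (fully open). In form: [x, y, z, spin, jaw, x, y, z, spin, jaw, ...]. A call has 1 to 8 rows; each row shifts and turns the commanded pose from where the row before left it; what a row does not reach is not made up. A row lasts 1/10 s, in which the tool goes at most 50 mm and 8.59 degrees, less where a joint would pass 70% of its speed; a pose out of reach is approached as far as the arm can. A call with a gripper value outside its range is refused whole. The fingers move at their own pace and stop on an object; FORCE is the grip in N (left out, the last holds). Time passes only in rows, so rows that do not move let the fingers close. It gives the time, the measured TCP pose, the force, the opening and the grip force at its end, in the units of the state.
- robot.observe(): the state, without advancing time (a new reading comes with each control period).
- eyes.read_camera(name): name is "scene" or "top" or "wrist"; returns (picture, depth): 420x560x3 uint8, blue, green, red; 420x560 float32, m along the optical axis (not along the pixel's ray), 0 where there is no reading.
- eyes.calibration(name): a dict with "fx", "fy", "cx", "cy" (pixels), "dist_coeffs" ([k1, k2, p1, p2, k3] as OpenCV has them; the pictures are not rectified), "world_to_cam" (4x4, takes a point from world to camera coordinates). Camera axes: x right, y down, z forward; pixel columns grow to the right and rows downward; lengths in m; the calibration is good to about 2 mm. A picture is of the moment at which its call begins: read the wrist's pose just before it. calibration takes no time and is no camera call; for the wrist camera it gives the pose at the moment of the call.
- robot.hand_in(): hands the job in; it is judged then, once.
The state is a dict: "time": time; "qpos": joint angles; "qvel": joint speeds; "joint_efforts": joint torques, N m; "tool_pos": TCP position; "tool_rot": TCP orientation; "contact_force": force on the tool from outside, world axes, zero at the start; "torque": the same for the moment, N m; "opening": finger opening in m; "grip_force": force on a finger pad.
Only numpy, scipy, OpenCV 4.12 (cv2) and the standard library are available. Lean on these libraries where they do the work, as an engineer would, in place of code of your own. Each camera call takes 0.05 s, during which the arm holds its last target. There are 200 camera calls.

### The job

Before the first carton goes down the roller run, check that no roller is stuck: with closed fingers pointing down, run the fingertips lightly over the rollers from the open end to the red end stop, so that every roller is seen to turn the way the goods travel. Do not lean on the rollers or shift the run, leave the things around it alone, and finish with the hand clear.

Things in the scene. Friction and masses are not known exactly. Their poses are not given: they have to be found in the camera images.
- track: bench-top gravity roller run, narrow type for mug cartons, 152 x 474 mm, about 5 kg, loose on four rubber feet: blue side channels 78 mm high, 7 steel rollers between them, a red stop plate across the -y end. Origin: on the table under the centre of the channels. x: along the rollers; y: along the run; +y end open; goods travel towards -y. Roller axes at y = 180, 120, 60, 0, -60, -120, -180 mm
- first_top (a point): topmost point of the first roller (open end), mid-length, 86 mm above the table; axes as the run's. Rollers are 32 mm in diameter, 110 mm long, tops level, 8 mm above the channels; they are rigid and turn very easily. A closed fingertip drawn along the run 1 to 2 mm below the tops rides over each roller and turns it by one to two radians
- last_top (a point): topmost point of the last roller (by the end stop), mid-length; axes as the run's. The red stop plate stands 55 mm beyond this roller's axis, its top 117 mm above the table; two 24 mm black rubber buffers, 35 mm either side of the middle and 101 mm high, reach 10 mm in from it
- roller1 (a joint): turn of the first roller from the open end, rad; 0 at the start, grows as its top moves towards the end stop
- roller2 (a joint): turn of the second roller from the open end, rad; 0 at the start, grows as its top moves towards the end stop
- roller3 (a joint): turn of the third roller from the open end, rad; 0 at the start, grows as its top moves towards the end stop
- roller4 (a joint): turn of the middle (fourth) roller from the open end, rad; 0 at the start, grows as its top moves towards the end stop
- roller5 (a joint): turn of the fifth roller from the open end, rad; 0 at the start, grows as its top moves towards the end stop
- roller6 (a joint): turn of the sixth roller from the open end, rad; 0 at the start, grows as its top moves towards the end stop
- roller7 (a joint): turn of the last (seventh) roller from the open end, rad; 0 at the start, grows as its top moves towards the end stop
- mug: white ceramic mug, 82 mm in diameter, 95 mm tall, handle at its +y; origin under its centre; a bystander
- spray: white spray-bottle refill with red cap, 52 mm in diameter, 150 mm tall; origin under its centre; a bystander
- tape: roll of orange heat tape lying flat, 80 mm across, 25 mm tall; origin under its centre; a bystander
- carton: brown mug carton, 115 x 105 mm, 110 mm tall; origin under its centre; a bystander

How it is judged:
By the outcome, as a careful person would: the job done as asked, in the order asked, and still so for the second after the job is handed in, with the robot touching nothing.
It also fails if it takes over 48 s, if anything falls off the work surface, if the arm or the gripper's body presses on something with over 40 N, if the wrist force passes 120 N, or if a joint passes its speed limit or range.

## Working session

There is one attempt and no reset: what is moved stays moved. The work goes in short steps, Python scripts to look and compute and a shell command to move; the robot and the scene stay as the last step left them, time stands still between calls to the robot, and variables do not carry over. Pictures are saved under pics/ and viewed, at most 10 in all, crops included, and the job is handed in when it is done.

```bash
mkdir -p pics; python3 - <<'E'
from cell import robot, eyes
import cv2,numpy as np
s=robot.observe();print({k:np.round(v,3).tolist() for k,v in s.items()})
for n in("top","scene"):
    p,d=eyes.read_camera(n);c=eyes.calibration(n)
    cv2.imwrite(f"pics/{n}0.png",p);np.savez(f"{n}0.npz",p=p,d=d)
    print(n,c["fx"],c["dist_coeffs"],np.round(np.linalg.inv(c["world_to_cam"])[:3],3).tolist())
E
```

```text
{'time': 0.0, 'qpos': [1.166, 0.343, 1.525, -0.0, 1.275, -0.146], 'qvel': [0.001, -0.001, -0.001, -0.0, 0.0, 0.001], 'joint_efforts': [0.001, -43.125, -24.422, 0.072, 0.056, -0.0], 'tool_pos': [0.134, 0.507, 0.24], 'tool_rot': [-3.14, -0.0, 2.883], 'contact_force': [-0.524, 0.155, -0.235], 'torque': [-0.012, -0.024, 0.043], 'grip_force': 0.0, 'opening': 0.092}
top 415.7921334265508 [-0.08742264  0.          0.          0.          0.        ] [[-0.027, -0.994, 0.102, 0.506], [-0.999, 0.025, -0.025, -0.035], [0.023, -0.103, -0.994, 0.985]]
scene 395.8960545728292 [-0.08864902  0.          0.          0.          0.        ] [[0.098, 0.627, -0.773, 1.249], [0.995, -0.046, 0.089, -0.126], [0.02, -0.778, -0.628, 0.624]]
```

View pics/top0.png

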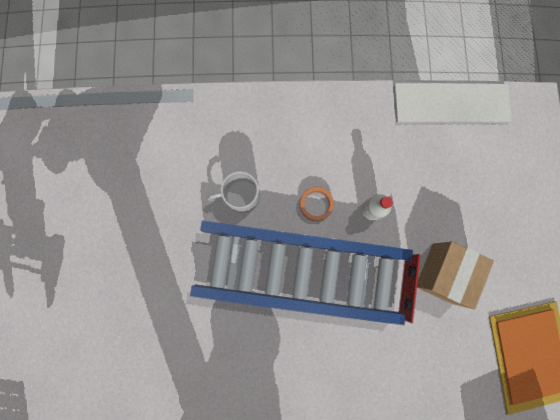

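View pics/scene0.png

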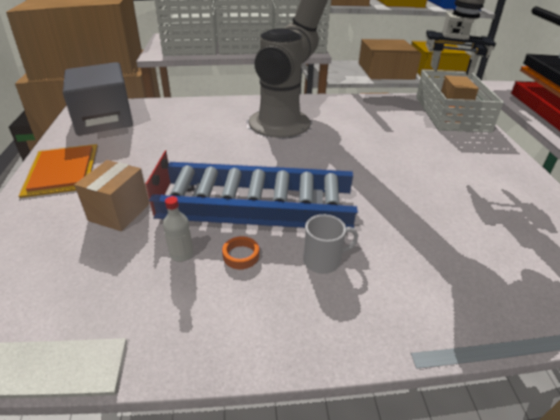

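The top view shows the run with its open end at left (about 200,262) and the red stop at right (410,288). The mug (240,190), tape (317,204) and spray (378,207) lie on the far side, and the carton (455,273) is beyond the stop. The scene view agrees. Next I'll measure the blue channels on the z=78 mm plane, with the depth as a check.

```bash
cat > h.py <<'E'
import numpy as np,cv2
from cell import eyes
def rays(c,uv):
    K=np.array([[c["fx"],0,c["cx"]],[0,c["fy"],c["cy"]],[0,0,1]])
    n=cv2.undistortPoints(np.float64(uv).reshape(-1,1,2),K,np.array(c["dist_coeffs"])).reshape(-1,2)
    return np.c_[n,np.ones(len(n))],np.linalg.inv(c["world_to_cam"])
def plane(c,uv,z):
    r,T=rays(c,uv);w=r@T[:3,:3].T;return T[:3,3]+w*((z-T[2,3])/w[:,2])[:,None]
def depth(c,uv,d):
    r,T=rays(c,uv);return (r*d[:,None])@T[:3,:3].T+T[:3,3]
E
python3 - <<'E'
from h import *
for n in("top","scene"):
    f=np.load(n+"0.npz");p,d=f["p"],f["d"];c=eyes.calibration(n)
    hsv=cv2.cvtColor(p,cv2.COLOR_BGR2HSV)
    m=cv2.inRange(hsv,(100,110,40),(125,255,255))
    v,u=np.nonzero((m>0)&(d>0));P=depth(c,np.c_[u,v],d[v,u])
    k=(P[:,2]>.06)&(P[:,2]<.095);print(n,len(k),k.sum(),np.percentile(P[:,2],[5,50,95]))
    Q=P[(P[:,2]>.071)&(P[:,2]<.09)]
    Q=Q[(Q[:,0]>.2)&(Q[:,0]<.6)&(abs(Q[:,1])<.4)]
    r=cv2.minAreaRect(np.float32(Q[:,:2]*1000));print(r,np.median(Q[:,2]))
    print(np.round(cv2.boxPoints(r)))
    # long axis by pca about each rail
    ctr=np.array(r[0])/1000; b=cv2.boxPoints(r);e=[b[1]-b[0],b[2]-b[1]];a=max(e,key=np.linalg.norm).astype(float);a/=np.linalg.norm(a)
    if a[1]<0:a=-a
    nrm=np.array([a[1],-a[0]])
    for s in(1,-1):
        R=Q[((Q[:,:2]-ctr)@nrm)*s>.03];l=cv2.fitLine(np.float32(R[:,:2]*1000),cv2.DIST_HUBER,0,.01,.01).ravel()
        l*=1;print("rail",s,np.degrees(np.arctan2(-l[0]*np.sign(l[1]),abs(l[1]))),l[2:],len(R), np.percentile((R[:,:2]-ctr)@nrm,[2,50,98]), np.percentile((R[:,:2]-ctr)@a,[.3,99.7]))
    # rollers: all points in frame higher than 0.08 within +-45mm
    v,u=np.nonzero(d>0);P=depth(c,np.c_[u,v],d[v,u]);q=P[:,:2]-ctr;x=q@nrm;y=q@a
    k=(abs(x)<.04)&(abs(y)<.26)&(P[:,2]<.15)
    h=[(int(t*1000),round(float(np.percentile(P[k&(abs(y-t)<.002),2],80))*1000,0)) for t in np.arange(-.24,.245,.006) if (k&(abs(y-t)<.002)).any()]
    print(h)
    # bystanders
    for nm,lo,hi in(("red",(0,120,60),(6,255,255)),("orange",(7,150,90),(18,255,255))):
        mm=cv2.inRange(hsv,lo,hi);nn,L,S,C=cv2.connectedComponentsWithStats(mm)
        print(nm,[(C[i].round().tolist(),int(S[i,4]),plane(c,[C[i]],.1 if nm=="red" else .025)[0].round(3).tolist()) for i in range(1,nn) if S[i,4]>30])
E
```

```text
top 4130 4118 [0.07669353 0.07959357 0.0822354 ]
((475.88653564453125, -101.79914855957031), (466.51361083984375, 163.33721923828125), 80.6526107788086) 0.07961181625795455
[[ 357. -319.]
 [ 519. -345.]
 [ 594.  115.]
 [ 433.  142.]]
rail 1 -9.477281 [ 544.7484  -118.16191] 1987 [0.06033593 0.07066612 0.08079032] [-0.23156234  0.23072741]
rail -1 -9.340547 [406.49585 -89.56682] 2102 [-0.08071181 -0.07045498 -0.0604089 ] [-0.23040866  0.23180071]
[(-240, 116.0), (-234, 107.0), (-227, 113.0), (-221, 99.0), (-215, 3.0), (-191, 84.0), (-185, 87.0), (-179, 88.0), (-173, 87.0), (-167, 84.0), (-161, 74.0), (-155, 33.0), (-149, 33.0), (-143, 33.0), (-131, 83.0), (-125, 87.0), (-119, 89.0), (-113, 87.0), (-107, 84.0), (-101, 75.0), (-95, 3.0), (-89, 4.0), (-83, 4.0), (-71, 82.0), (-65, 87.0), (-59, 89.0), (-53, 88.0), (-47, 84.0), (-41, 76.0), (-35, 4.0), (-29, 3.0), (-23, 3.0), (-11, 82.0), (-5, 87.0), (0, 88.0), (6, 88.0), (12, 86.0), (18, 77.0), (24, 3.0), (30, 3.0), (36, 3.0), (42, 3.0), (48, 82.0), (54, 87.0), (60, 89.0), (66, 88.0), (72, 84.0), (78, 3.0), (84, 3.0), (90, 2.0), (96, 3.0)
[... 1192 characters left out ...]
, 83.0), (-41, 73.0), (-11, 84.0), (-5, 87.0), (0, 89.0), (6, 87.0), (12, 84.0), (18, 75.0), (48, 83.0), (54, 87.0), (60, 88.0), (66, 87.0), (72, 83.0), (102, 72.0), (108, 84.0), (114, 87.0), (120, 88.0), (126, 87.0), (132, 84.0), (138, 32.0), (144, 34.0), (150, 32.0), (156, 32.0), (162, 74.0), (168, 83.0), (174, 88.0), (180, 88.0), (186, 87.0), (192, 83.0), (240, 3.0)]
red [([539.0, 101.0], 1253, [0.05, 0.928, 0.1]), ([156.0, 169.0], 71, [0.423, -0.342, 0.1]), ([164.0, 186.0], 32, [0.499, -0.312, 0.1]), ([171.0, 203.0], 92, [0.563, -0.288, 0.1])]
orange [([542.0, 81.0], 294, [-0.347, 1.249, 0.025]), ([59.0, 168.0], 2125, [0.28, -0.649, 0.025]), ([240.0, 252.0], 600, [0.646, -0.145, 0.025])]
```

```bash
python3 -m handwheel '[20,-22,0,-0.09,0,24,-25,0,-0.09,0,24,-25,0,-0.09,0,24,-25,0,-0.09,0,24,-25,0,-0.09,0,24,-25,0,-0.09,0,24,-25,0,-0.09,0,24,-25,0,-0.09,0]' 10; python3 -m handwheel '[24,-25,0,-0.09,0,24,-25,0,-0.09,0,24,-25,0,-0.09,0,24,-25,0,-0.09,0,24,-25,0,-0.09,0,24,-25,0,-0.1,0,24,-25,0,-0.1,0,20,-24,0,-0.1,0]'
python3 - <<'E'
from h import *
from cell import robot
s=robot.observe();print({k:np.round(s[k],4).tolist() for k in("time","qpos","tool_pos","tool_rot","contact_force","opening")})
p,d=eyes.read_camera("wrist");cv2.imwrite("pics/w1.png",p);np.savez("w1.npz",p=p,d=d,**{"M":eyes.calibration("wrist")["world_to_cam"]})
E
```

```text
time: 0.9
tool_pos: [0.323, 0.3093, 0.2405]
tool_rot: [-3.141, -0.0, 2.159]
contact_force: [0.2, 0.3, 0.1]
opening: 0.0321
grip_force: 0.0
time: 1.7
tool_pos: [0.5112, 0.1102, 0.2403]
tool_rot: [-3.141, 0.0, 1.408]
contact_force: [0.1, 0.8, -0.1]
opening: 0.0004
grip_force: 0.0
{'time': 1.7, 'qpos': [0.0658, 0.3389, 1.5299, -0.0, 1.2733, 0.2283], 'tool_pos': [0.5112, 0.1102, 0.2403], 'tool_rot': [-3.1411, 0.0002, 1.4083], 'contact_force': [0.0974, 0.7794, -0.121], 'opening': 0.0004}
```

View pics/w1.png

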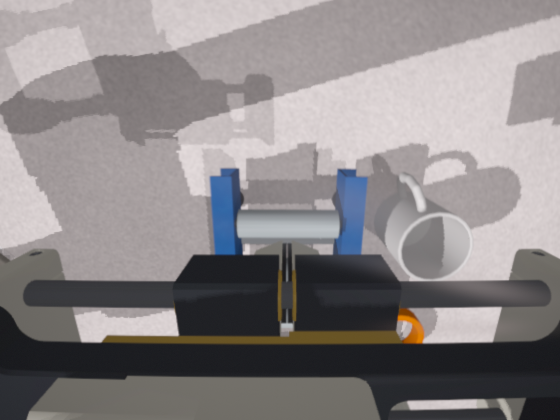

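The wrist view shows the closed fingers at (287,290), in line with the middle of the run. The channels are at columns 226 and 350, and roller 1 is at (288,224). I'll check roller 1 with the wrist depth before descending.

```bash
python3 - <<'E'
from h import *
f=np.load("w1.npz");d=f["d"];c=eyes.calibration("wrist")
v,u=np.mgrid[205:250,245:335];v=v.ravel();u=u.ravel();k=d[v,u]>0
P=depth(c,np.c_[u,v][k],d[v,u][k]);P=P[(P[:,2]>.07)&(P[:,2]<.1)]
a=np.array([.1643,.9864]);n=np.array([a[1],-a[0]]);q=P[:,:2]-[.477,-.102]
y=q@a;x=q@n
for t in np.arange(.160,.204,.004):
    m=abs(y-t)<.002
    if m.any():print(round(t,3),np.round(np.percentile(P[m,2],[50]),4),m.sum())
print(np.percentile(x,[1,99]))
E
python3 -m handwheel '[0,0,-25,0,0,0,0,-30,0,0,0,0,-30,0,0,0,0,-30,0,0,0,0,-17,0,0,0,0,-7,0,0,0,0,0,0,0]'
```

```text
0.164 [0.0806] 68
0.168 [0.0836] 190
0.172 [0.0859] 254
0.176 [0.0869] 292
0.18 [0.0869] 321
0.184 [0.086] 358
0.188 [0.0837] 400
0.192 [0.0788] 511
0.196 [0.0726] 118
[-0.04273206  0.05274563]
time: 2.45
tool_pos: [0.5098, 0.1116, 0.101]
tool_rot: [-3.14, 0.0, 1.413]
contact_force: [-0.4, 0.1, 1.2]
opening: 0.0005
grip_force: 0.0
```

```bash
python3 -m handwheel '[0,0,-2.5,0,0,0,0,0,0,0,0,0,0,0,0]'; python3 -c "
from cell import robot
for i in range(1):
  s=robot.observe();print(s['tool_pos'],s['contact_force'])"
```

```text
time: 2.75
tool_pos: [0.5108, 0.1116, 0.1001]
tool_rot: [3.14, -0.0, 1.413]
contact_force: [0.7, -0.5, 0.1]
opening: 0.0004
grip_force: 0.0
[0.51079726 0.11160982 0.10006279] [ 0.74630596 -0.51387362  0.05886476]
```

```bash
for i in 1 2 3 4 5; do python3 -m handwheel '[0,0,0,0,0]' | grep tool_pos; done
```

```text
tool_pos: [0.5107, 0.1116, 0.0999]
tool_pos: [0.5105, 0.1116, 0.0996]
tool_pos: [0.5104, 0.1115, 0.0994]
tool_pos: [0.5104, 0.1115, 0.0993]
tool_pos: [0.5103, 0.1116, 0.0992]
```

```bash
python3 -m handwheel '[0,0,0,0,0,0,0,0,0,0,-0.5,-3,0,0,0,-1,-6,0,0,0,-1,-6,0,0,0]'; python3 -m handwheel '[-1,-6,0,0,0]';python3 -m handwheel '[-1,-6,0,0,0]';python3 -m handwheel '[-1,-6,0,0,0]';python3 -m handwheel '[-1,-6,0,0,0]'
```

```text
time: 3.75
tool_pos: [0.5077, 0.096, 0.0992]
tool_rot: [-3.142, 0.0, 1.413]
contact_force: [0.3, 0.1, 1.1]
opening: 0.0009
grip_force: 0.0
time: 3.85
tool_pos: [0.5068, 0.09, 0.0993]
tool_rot: [3.141, -0.0, 1.413]
contact_force: [-0.6, 1.0, 5.5]
opening: 0.0006
grip_force: 2.7
time: 3.95
tool_pos: [0.5059, 0.0841, 0.0999]
tool_rot: [3.141, -0.0, 1.412]
contact_force: [-2.2, 0.8, 8.2]
opening: 0.0006
grip_force: 4.2
time: 4.05
tool_pos: [0.5048, 0.078, 0.1]
tool_rot: [3.141, -0.0, 1.412]
contact_force: [-2.7, 0.7, 7.2]
opening: 0.0007
grip_force: 3.3
time: 4.15
tool_pos: [0.5038, 0.072, 0.1]
tool_rot: [3.141, -0.0, 1.412]
contact_force: [-1.1, 0.9, 6.1]
opening: 0.0004
grip_force: 3.3
```

```bash
python3 -m handwheel '[-1,-6,0,0,0,-1,-6,0,0,0,-1,-6,0,0,0,-1,-6,0,0,0,-1,-6,0,0,0,-1,-6,0,0,0,-1,-6,0,0,0,-1,-6,0,0,0]'; python3 -m handwheel '[-1,-6,0,0,0,-1,-6,0,0,0,-1,-6,0,0,0,-1,-6,0,0,0]'
```

```text
time: 4.95
tool_pos: [0.4959, 0.0243, 0.0999]
tool_rot: [3.141, -0.0, 1.413]
contact_force: [-2.8, 1.5, 9.4]
opening: 0.0004
grip_force: 4.3
time: 5.35
tool_pos: [0.4918, 0.0001, 0.0994]
tool_rot: [3.141, -0.0, 1.413]
contact_force: [-0.4, 0.2, -1.7]
opening: 0.0008
grip_force: 0.0
```

```bash
python3 -m handwheel '[-1,-6,0,0,0,-1,-6,0,0,0,-1,-6,0,0,0,-1,-6,0,0,0,-1,-6,0,0,0,-1,-6,0,0,0]'; python3 -m handwheel '[-1,-6,0,0,0,-1,-6,0,0,0,-1,-6,0,0,0,-1,-6,0,0,0]'; python3 -m handwheel '[-1,-6,0,0,0,-1,-6,0,0,0,-1,-6,0,0,0,-1,-6,0,0,0,-1,-6,0,0,0,-1,-6,0,0,0]'; python3 -m handwheel '[-1,-6,0,0,0,-1,-6,0,0,0,-1,-6,0,0,0,-1,-6,0,0,0]'
```

```text
time: 5.95
tool_pos: [0.4859, -0.0358, 0.0999]
tool_rot: [3.141, -0.0, 1.413]
contact_force: [-2.6, 0.4, 8.7]
opening: 0.0006
grip_force: 4.1
time: 6.35
tool_pos: [0.4818, -0.06, 0.0994]
tool_rot: [3.141, 0.0, 1.413]
contact_force: [0.4, -0.3, 0.3]
opening: 0.0006
grip_force: 0.0
time: 6.95
tool_pos: [0.4758, -0.0959, 0.1]
tool_rot: [3.141, 0.0, 1.413]
contact_force: [-2.4, -0.4, 7.3]
opening: 0.0008
grip_force: 3.9
time: 7.35
tool_pos: [0.4718, -0.12, 0.0994]
tool_rot: [3.141, 0.0, 1.413]
contact_force: [0.2, -0.9, -0.3]
opening: 0.0006
grip_force: 0.0
```

```bash
python3 -m handwheel '[-1,-6,0,0,0,-1,-6,0,0,0,-1,-6,0,0,0,-1,-6,0,0,0,-1,-6,0,0,0,-1,-6,0,0,0]'; python3 -m handwheel '[-1,-6,0,0,0,-1,-6,0,0,0,-1,-6,0,0,0,-1,-6,0,0,0]'; python3 -m handwheel '[-1,-6,0,0,0,-1,-6,0,0,0,-1,-6,0,0,0,-1,-6,0,0,0,-1,-6,0,0,0,-1,-6,0,0,0]'; python3 -m handwheel '[-1,-6,0,0,0,-1,-6,0,0,0,-1,-6,0,0,0,-1,-6,0,0,0]';python3 -m handwheel '[-1,-6,0,0,0,-1,-6,0,0,0,-1,-6,0,0,0,-1,-6,0,0,0,-1,-6,0,0,0,-1,-6,0,0,0]'
```

```text
time: 7.95
tool_pos: [0.4658, -0.156, 0.1]
tool_rot: [3.141, 0.0, 1.413]
contact_force: [-2.1, 1.0, 7.7]
opening: 0.0003
grip_force: 3.7
time: 8.35
tool_pos: [0.4618, -0.18, 0.0993]
tool_rot: [3.141, 0.0, 1.413]
contact_force: [-0.3, 1.1, -0.0]
opening: 0.0007
grip_force: 0.0
time: 8.95
tool_pos: [0.4558, -0.2161, 0.1]
tool_rot: [3.141, 0.0, 1.413]
contact_force: [-2.0, 0.7, 7.0]
opening: 0.0005
grip_force: 3.5
time: 9.35
tool_pos: [0.4517, -0.24, 0.0992]
tool_rot: [3.141, -0.0, 1.413]
contact_force: [0.9, -0.6, 0.2]
opening: 0.0004
grip_force: 0.0
time: 9.95
tool_pos: [0.4458, -0.2761, 0.1]
tool_rot: [3.141, 0.001, 1.413]
contact_force: [-2.2, 1.1, 5.7]
opening: 0.0004
grip_force: 3.3
```

```bash
python3 -m handwheel '[-1,-6,0,0,0,-1,-6,0,0,0,-1,-6,0,0,0,0,0,0,0,0]'; python3 -m handwheel '[0,0,10,0,0,0,0,25,0,0,0,0,35,0,0,0,0,40,0,0,0,0,40,0,0,0,0,30,0,0,0,0,0,0,0,0,0,0,0,0]'
python3 -m handwheel '[-20,20,0,0,0,-20,20,0,0,0,-20,20,0,0,0,-10,20,0,0,0,0,0,0,0,0,0,0,0,0,0]'
python3 - <<'E'
from h import *
p,d=eyes.read_camera("top");c=eyes.calibration("top");o=np.load("top0.npz")
for P,D in((o["p"],o["d"]),(p,d)):
    m=cv2.inRange(cv2.cvtColor(P,cv2.COLOR_BGR2HSV),(100,110,40),(125,255,255))
    v,u=np.nonzero((m>0)&(D>0));Q=depth(c,np.c_[u,v],D[v,u]);Q=Q[(Q[:,2]>.071)&(Q[:,2]<.09)&(abs(Q[:,1])<.4)]
    print(cv2.minAreaRect(np.float32(Q[:,:2]*1000)))
cv2.imwrite("pics/top2.png",p)
E
```

```text
time: 10.35
tool_pos: [0.4428, -0.2943, 0.0992]
tool_rot: [3.141, 0.0, 1.412]
contact_force: [0.0, 0.6, -0.2]
opening: 0.0002
grip_force: 0.1
time: 11.15
tool_pos: [0.4429, -0.2931, 0.2799]
tool_rot: [3.14, 0.001, 1.413]
contact_force: [-0.3, 0.4, -0.7]
opening: 0.001
grip_force: 0.0
time: 11.75
tool_pos: [0.3728, -0.2134, 0.2787]
tool_rot: [-3.141, -0.0, 1.413]
contact_force: [0.5, 0.8, 0.5]
opening: 0.0004
grip_force: 0.0
((475.88653564453125, -101.79914855957031), (466.51361083984375, 163.33721923828125), 80.6526107788086)
((474.96868896484375, -102.33021545410156), (467.1997375488281, 164.78050231933594), 80.72312927246094)
```

View pics/top2.png

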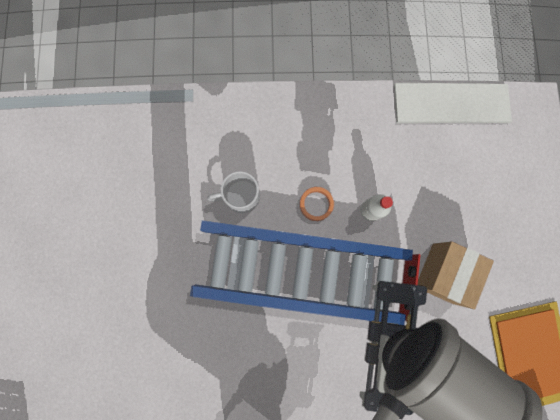

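The run's channels are at the same pixels as before (open end about 200,262), and the mug, tape, spray and carton have not moved. The hand is clear above (400,340), and contact was felt on all seven rollers.

```bash
python3 -c "
from cell import robot
print(robot.hand_in())"
```

```text
the job is handed in; nothing more can be done
None
```

I drew the closed fingertips over all seven rollers from the open end to the red stop, feeling light contact (about 6–9 N) on each; their turning was inferred from that contact, not measured. The run and the things around it stayed in place, and I handed the job in with the hand clear.

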